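# Turn the back-to-front drill case round in its sleeve

## Task

Two blue drill cases stand in wooden sleeves on the bench, and one was put back the wrong way round, so its plain back shows in the sleeve's front window. Draw that case right out of its sleeve, turn it half round, and slide it back into the same sleeve, fully home and upright, with its drills and white band showing at the front; let go of it. Leave the other case where it is and do not knock the nail tin over.

Things in the scene. Friction and masses are not known exactly. Their poses are not given: they have to be found in the camera images.
- case_1_centre (a point): Centre (half-way up) of drill case 1, which stands in sleeve 1. Upright blue case, 30 (x) x 70 (y) x 125 (z) mm, 0.15 to 0.3 kg; its upper 55 mm stand clear of the sleeve: grip there from above across the 30 mm. Axes of the case: -x towards its front, z up. When fully home its centre is 68.5 mm above the bench.
- case_1_front (a point): Middle of the front face of case 1, 15 mm from its centre. Front of either case: five steel drills on a black panel, a white band near the top edge and a white strip on the front half of its top; the back is plain blue.
- case_2_centre (a point): Centre (half-way up) of drill case 2, which stands in sleeve 2; made exactly like case 1, same axes.
- sleeve_1: Fixed wooden upright sleeve, open at the top. Origin: centre of its underside on the bench; z up, -x to its front, which has a 48 mm wide window and roughly faces the robot. Cavity 36 (x) x 76 (y) mm centred on the origin, floor 6 mm above the bench, straight walls to 60 mm, then a mouth flaring outward about 9 mm each side up to 76 mm. 
- sleeve_2: Same as sleeve_1; holds case 2.
- nail_tin_centre (a point): Centre of an open grey nail tin, 66 mm across, 75 mm high, standing behind the sleeves; a bystander.

How it is judged:
By the outcome, as a careful person would: the job done as asked, in the order asked, and still so for the second after the job is handed in, with the robot touching nothing.
It also fails if it takes over 48 s, if anything falls off the work surface, if the arm or the gripper's body presses on something with over 40 N, if the wrist force passes 120 N, or if a joint passes its speed limit or range.

## Robot

A 7-joint arm with a two-finger parallel gripper is mounted at the origin on a cart in front of the work surface, level with it; the furniture and walls round the work are solid. World frame = base frame: x ahead of the robot, y to its left, z up, the work surface at z = 0. Lengths are in mm, angles in rad, forces in N, time in s.
With the tool pointing down it reaches from about 425 to 950 mm from the base axis. Payload 16.7 kg.
Tool frame: the origin (TCP) lies between the finger pads; the fingertips stand 14 mm ahead of it and the grasp point (between the pads) lies 5 mm behind it (r.nose_length is the distance from the TCP to the fingertips, in mm); y points along the fingers, x is the direction in which the jaws open and shut, and the axes are right-handed (so a half turn about y gives the same grasp; the last joint's range is limited). The gripper opens to 94 mm and grips with 3 to 60 N. Pads are 16 mm wide; open, the fingers measure 119 mm over their backs; the gripper's body (75 mm by 177 mm) begins 78 mm behind the grasp point.
Start: joints at [-1.323, 0.426, 0.074, 1.606, -0.034, 1.111, -0.067], TCP at [260.866, 622.513, 195.767] pointing down, gripper open.
Joint ranges: [-2.85, 2.85], [-0.5, 2.14], [-1.23, 1.37], [0.21, 2.46], [-1.02, 4.16], [0.16, 2.05], [-2.73, 2.73]. Speed limits (rad/s): [1.89, 1.89, 2.39, 2.39, 3.01, 3.01, 3.01].

## Interface

Orientations are given as a unit quaternion [x, y, z, w].
In Python, from rig import status, optics, ticket, r gives the robot as it stands.
- The arm moves only by the tool move_arm, never from a script. Its arguments are lists of equal length, an entry for each row: "grip": the opening, from -1 (shut) to 1 (fully open), so that 0 is half open; "linear": the shift along the tool's x, y, z in m, a list of three; "angular": the turn, a rotation vector about the tool's x, y, z in degrees, a list of three. In form: {"grip": [grip, ...], "linear": [[x, y, z], ...], "angular": [[ax, ay, az], ...]}. A call has 1 to 5 rows; each row is the pose to reach, as a shift and turn from the pose commanded when the call began, along the tool's axes at that moment; what a row does not reach only later rows make up. A row lasts 1/8 s, in which the tool goes at most 62.5 mm and 10.7 degrees, less where a joint would pass 70% of its speed; a pose out of reach is approached as far as the arm can. A call with a gripper value outside its range is refused whole. The fingers move at their own pace and stop on an object; "newtons" is the grip in N (left out, the last holds). Time passes only in rows, so rows that repeat a pose let the fingers close. It gives the time, the measured TCP pose, the force and the opening at its end, in the units of the state.
- status.get_obs(): the state, without advancing time (a new reading comes with each control period).
- optics.camera(name): name is "scene" or "top" or "wrist"; returns a dict with "frame" (384x512x3 uint8, blue, green, red), "fx", "fy", "cx", "cy" (pixels), "R" (3x3) and "t" (3): a world point X has camera coordinates R X + t. Camera axes: x right, y down, z forward; pixel columns grow to the right and rows downward; lengths in mm; the calibration is good to about 2 mm. A picture is of the moment at which its call begins. There is no depth.
- ticket.hand_in(): hands the job in, once; it reports no verdict.
The state is a dict: "t": time; "joints": joint angles; "qvel": joint speeds; "effort": joint torques, N m; "eef_pos": TCP position; "eef_rot": TCP orientation; "force": force on the tool from outside, world axes, zero at the start; "moment": the same for the moment, N m; "finger_gap": finger opening in mm.
Only numpy, scipy, OpenCV 4.12 (cv2) and the standard library are available. Lean on these libraries where they do the work, as an engineer would, in place of code of your own. Each camera call takes 0.05 s, during which the arm holds its last target.

## Working session

There is one attempt and no reset: what is moved stays moved. The work goes in short steps, Python scripts to look and compute and a tool call to move; the robot and the scene stay as the last step left them, time stands still between calls to the robot, and variables do not carry over. Pictures are saved under pics/ and viewed, and the job is handed in when it is done.

Besides the shell and the picture viewer there is one more tool, called after ">>>" as a command line: name --argument value ..., lists and objects as JSON in quotes. move_arm: Moves the arm, as the interface text tells. Its arguments: {"type":"object","properties":{"grip":{"type":"array"},"linear":{"type":"array"},"angular":{"type":"array"},"newtons":{"type":"number"}},"required":["grip","linear","angular"]}

```bash
mkdir -p pics; ls; python3 - <<'E'
from rig import status, optics, ticket, r
import cv2
o=status.get_obs(); print({k:o[k] for k in ('t','eef_pos','eef_rot','finger_gap','force')})
for n in("scene","top","wrist"):
    c=optics.camera(n); cv2.imwrite(f"pics/{n}0.png",c["frame"]); print(n,c["fx"],c["cx"],c["cy"],c["R"],c["t"])
E
```

```text
pics
{'t': 0.0, 'eef_pos': array([260.74460669, 622.12083114, 195.06430724]), 'eef_rot': array([ 0.58904001,  0.39127193, -0.39198013, -0.58846386]), 'finger_gap': 93.92439493096327, 'force': array([-0.99397484, -0.3250647 ,  0.43918557])}
scene 358.2998383168221 257.22078129661867 195.25691290090447 [[ 0.58428096 -0.81151109 -0.00809433]
 [-0.39356367 -0.27461168 -0.87732324]
 [ 0.70973474  0.51578889 -0.47983166]] [-343.73484135  324.68700947  457.96217609]
top 457.5203710451665 253.10761571820788 187.28150385456445 [[ 0.0323974  -0.99947381  0.00158708]
 [-0.97516846 -0.03195754 -0.21914653]
 [ 0.21908193  0.00555211 -0.97569067]] [ -4.80300225 611.8473586  799.98946645]
wrist 334.4830147558661 256.643800388132 189.33477197885006 [[ 3.85304719e-01  9.22789218e-01 -5.77404262e-04]
 [ 8.96478044e-01 -3.74170159e-01  2.37326375e-01]
 [ 2.18786173e-01 -9.19606027e-02 -9.71429801e-01]] [-675.07248257  -26.34672278  389.77170197]
```

View pics/scene0.png

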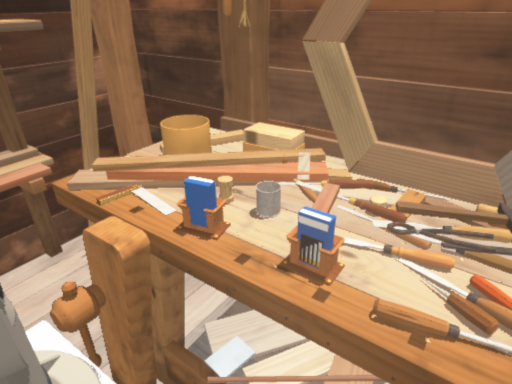

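View pics/top0.png

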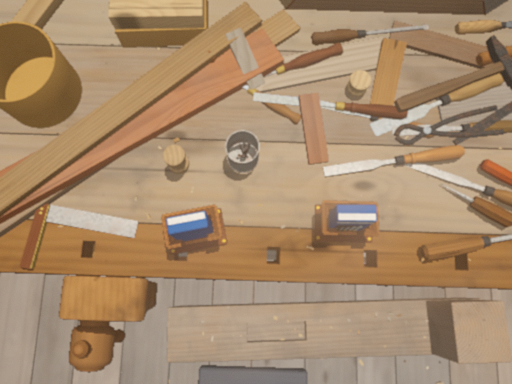

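```bash
python3 - <<'E'
from rig import status
from scipy.spatial.transform import Rotation as R
o=status.get_obs();print(R.from_quat(o['eef_rot']).as_matrix().round(3))
E
```

```text
[[ 0.387 -0.    -0.922]
 [ 0.922 -0.001  0.387]
 [-0.001 -1.    -0.   ]]
```

```bash
cat > h.py <<'E'
import numpy as np,cv2
from rig import status, optics, ticket, r
from scipy.spatial.transform import Rotation as Rot
def ray(c,uv,z):
    R=np.array(c["R"]);t=np.array(c["t"]);o=-R.T@t
    d=R.T@np.array([(uv[0]-c["cx"])/c["fx"],(uv[1]-c["cy"])/c["fy"],1]);return o+d*(z-o[2])/d[2]
def proj(c,X):
    p=np.array(c["R"])@np.array(X,float)+np.array(c["t"]);return np.array([c["fx"]*p[0]/p[2]+c["cx"],c["fy"]*p[1]/p[2]+c["cy"]])
E
python3 - <<'E'
from h import *
im=cv2.imread("pics/top0.png"); s=cv2.imread("pics/scene0.png")
a=cv2.resize(im[190:270,140:250],None,fx=5,fy=5,interpolation=2); cv2.imwrite("pics/topz.png",a)
b=cv2.resize(s[165:250,165:285],None,fx=5,fy=5,interpolation=2); cv2.imwrite("pics/scz.png",b)
E
```

```text
(no output)
```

View pics/topz.png

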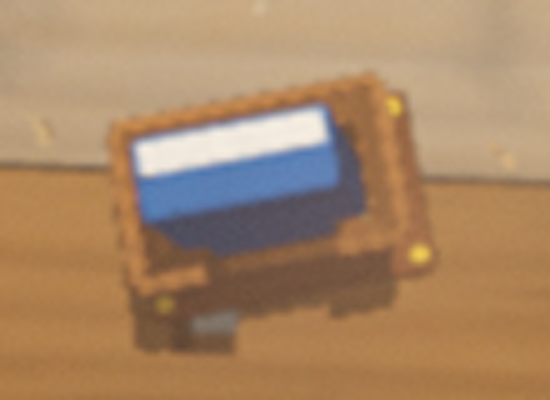

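View pics/scz.png

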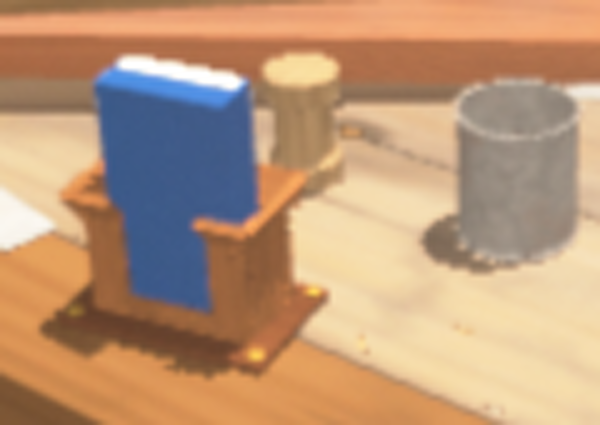

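View pics/wrist0.png

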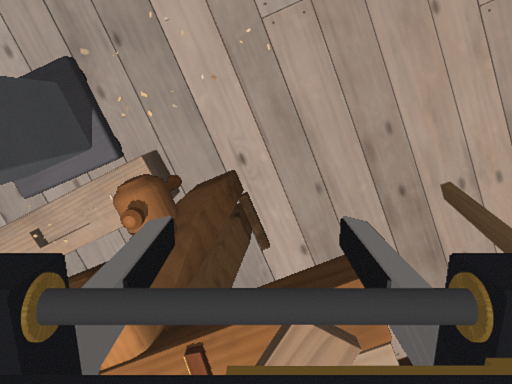

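```bash
python3 - <<'E'
from h import *
c=optics.camera("top"); f=c["frame"]; s=optics.camera("scene")
hsv=cv2.cvtColor(f,cv2.COLOR_BGR2HSV)
def Z(p): return ((p[0]+.5)/5-.5+140,(p[1]+.5)/5-.5+190)
for nm,pts,z in(("case",[(132,140),(328,104),(338,184),(148,222)],131),("rim",[(110,122),(378,75),(405,240),(132,292)],76)):
    P=np.array([ray(c,Z(p),z)[:2] for p in pts]); print(nm,P.round(1).tolist(),P.mean(0).round(1))
    e=[P[(i+1)%4]-P[i] for i in range(4)]; print([round(float(np.linalg.norm(x)),1) for x in e],[round(float(np.degrees(np.arctan2(x[1],x[0]))),1) for x in e])
# bright blue+white mask of case top
roi=np.zeros(f.shape[:2],np.uint8); roi[190:270,140:250]=1
H,S,V=cv2.split(hsv)
m=(((H>100)&(H<125)&(S>120)&(V>120))|((S<60)&(V>190)))&(roi>0)
m=m.astype(np.uint8); m[:,211:]=0; 
n,l,st,ce=cv2.connectedComponentsWithStats(m); k=1+np.argmax(st[1:,4]); m=(l==k).astype(np.uint8)
b=cv2.minAreaRect(cv2.findContours(m,0,2)[0][0].astype(np.float32)); B=cv2.boxPoints(b)
P=np.array([ray(c,p,131)[:2] for p in B]); print(b,P.round(1).tolist(),P.mean(0))
# scene top corners cross-check
for q in[(118,65),(100,75),(222,108),(248,85)]: print(ray(s,((q[0]+.5)/5-.5+165,(q[1]+.5)/5-.5+165),131).round(1))
cv2.imwrite("pics/m.png",m*255)
# tin
print('tin',ray(c,(243,147),75).round(0), 'cyl',ray(c,(175,150),50).round(0),'case2',ray(c,(356,217),131).round(0))
E
```

```text
case [[538.9, 163.6], [553.7, 96.5], [525.9, 91.5], [510.7, 156.0]] [532.3 126.9]
[68.7, 28.2, 66.2, 29.2] [-77.5, -169.8, 103.3, 15.1]
rim [[553.6, 183.0], [574.5, 84.6], [513.4, 71.6], [491.2, 170.2]] [533.2 127.3]
[100.6, 62.5, 101.1, 63.6] [-78.0, -168.0, 102.7, 11.6]
((186.50001525878906, 222.00003051757812), (15.100942611694336, 38.242645263671875), 78.69007110595703) [[537.6, 163.0], [552.8, 99.0], [527.2, 92.4], [512.1, 156.0]] [532.42710343 127.61226653]
[529.1 158.4 131. ]
[516.6 157.6 131. ]
[524.2  87.3 131. ]
[548.5  93.2 131. ]
tin [689.  37.  75.] cyl [686. 172.  50.] case2 [ 551. -165.  131.]
```

```bash
python3 - <<'E'
from h import *
print([a for a in dir(r) if a[0]!='_'],[a for a in dir(status) if a[0]!='_'], r.nose_length)
E
```

```text
['MotionError', 'nose_length'] ['get_obs'] 14.0
```

>>> move_arm --grip '[1,1,1,1,1]' --linear '[[-0.04,-0.054,-0.045],[-0.08,-0.054,-0.09],[-0.12,-0.054,-0.14],[-0.15,-0.054,-0.19],[-0.185,-0.054,-0.23]]' --angular '[[0,-7,0],[0,-14,0],[0,-21,0],[0,-28,0],[0,-35,0]]'

```text
t: 0.88
eef_pos: [402.5, 361.2, 249.9]
eef_rot: [0.443, 0.552, -0.551, -0.443]
force: [0.4, -0.0, -0.2]
finger_gap: 93.9
```

```bash
cat >> h.py <<'E'
def go(target,yaw):
    o=status.get_obs(); M=Rot.from_quat(o['eef_rot']).as_matrix(); p=np.array(o['eef_pos'])
    y=np.degrees(np.arctan2(M[1,0],M[0,0])); d=M.T@(np.array(target)-p)
    print('t',round(o['t'],2),'pos',p.round(1),'yaw',y.round(2),'down',M[:,1].round(4),'gap',round(o['finger_gap'],1),'F',np.round(o['force'],1),'j',np.round(o['joints'],2))
    Rd=np.column_stack([[np.cos(np.radians(yaw)),np.sin(np.radians(yaw)),0],[0,0,-1],[-np.sin(np.radians(yaw)),np.cos(np.radians(yaw)),0]])
    print('linear mm',d.round(1),'rotvec deg',np.degrees(Rot.from_matrix(M.T@Rd).as_rotvec()).round(2))
E
python3 -c "
from h import *
go([533,127,250],102.2)"
```

```text
t 0.88 pos [402.5 361.2 249.9] yaw 102.48 down [ 3.e-04  3.e-04 -1.e+00] gap 93.9 F [ 0.4 -0.  -0.2] j [-0.94  0.16  0.1   1.85 -0.02  1.14  0.96]
linear mm [-2.568e+02 -1.000e-01 -7.680e+01] rotvec deg [0.02 0.28 0.01]
```

>>> move_arm --grip '[1,1,1,1,1]' --linear '[[-0.055,0,-0.016],[-0.11,0,-0.032],[-0.165,0,-0.048],[-0.22,0,-0.064],[-0.257,0,-0.077]]' --angular '[[0,0.3,0],[0,0.3,0],[0,0.3,0],[0,0.3,0],[0,0.3,0]]'

```text
t: 1.5
eef_pos: [532.1, 125.5, 250.0]
eef_rot: [0.446, 0.549, -0.549, -0.446]
force: [1.0, 0.7, -0.4]
finger_gap: 94.1
```

```bash
python3 - <<'E'
from h import *
go([533,127,250],102.2)
c=optics.camera("wrist"); cv2.imwrite("pics/w1.png",c["frame"])
c=optics.camera("top"); cv2.imwrite("pics/t1.png",c["frame"])
E
```

```text
t 1.5 pos [532.1 125.5 250. ] yaw 101.85 down [ 4.e-04 -1.e-04 -1.e+00] gap 94.1 F [ 1.   0.7 -0.4] j [-0.61  0.17  0.3   1.84 -0.05  1.14  1.48]
linear mm [ 1.2  0.  -1.1] rotvec deg [ 0.02 -0.35 -0.01]
```

View pics/w1.png

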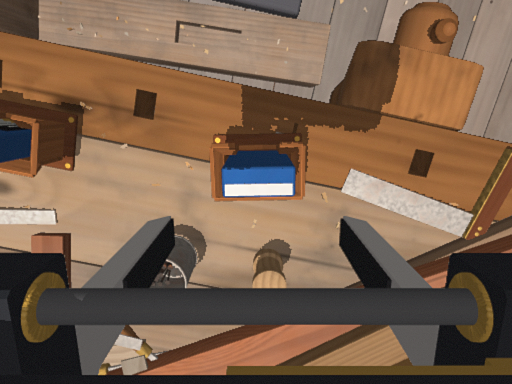

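View pics/t1.png

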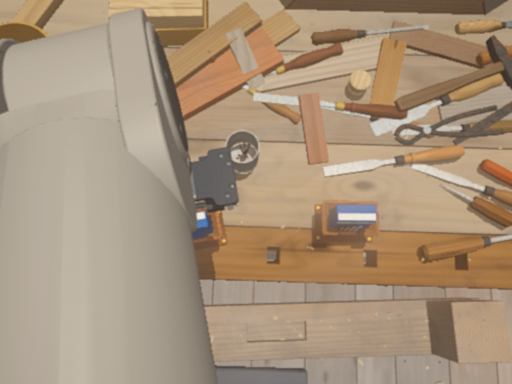

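```bash
python3 - <<'E'
from h import *
c=optics.camera("wrist"); f=c["frame"]
x0,y0=195,115
a=cv2.resize(f[y0:215,x0:325],None,fx=6,fy=6,interpolation=2); cv2.imwrite("pics/w1z.png",a)
E
```

```text
(no output)
```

View pics/w1z.png

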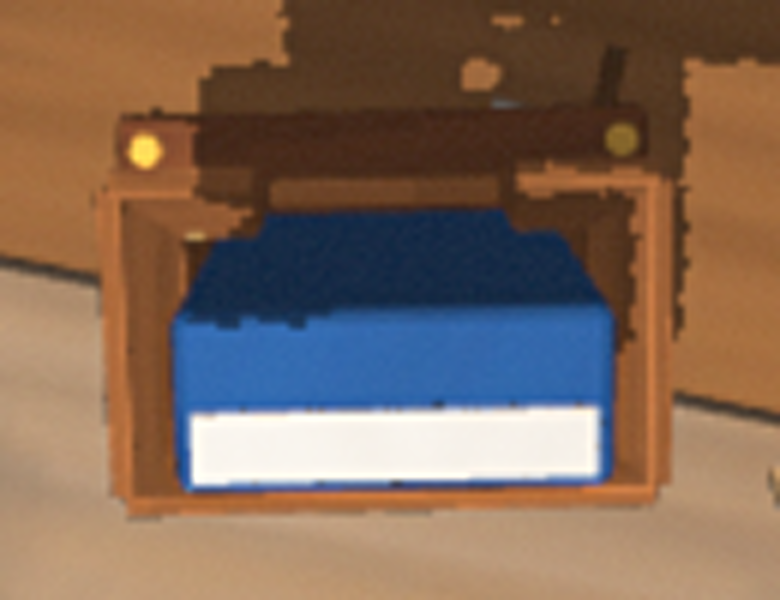

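```bash
python3 - <<'E'
from h import *
c=optics.camera("wrist")
def Z(p): return ((p[0]+.5)/6-.5+195,(p[1]+.5)/6-.5+115)
for nm,pts,z in(("case",[(174,318),(612,308),(612,484),(180,490)],131),("rim",[(103,190),(670,175),(662,498),(125,515)],76)):
    P=np.array([ray(c,Z(p),z)[:2] for p in pts]); print(nm,P.round(1).tolist(),P.mean(0).round(1))
    e=[P[(i+1)%4]-P[i] for i in range(4)]; print([round(float(np.linalg.norm(x)),1) for x in e],[round(float(np.degrees(np.arctan2(x[1],x[0]))),1) for x in e])
go([533,127,110],102)
E
```

```text
case [[525.3, 93.5], [509.8, 159.8], [537.3, 166.4], [552.3, 99.5]] [531.2 129.8]
[68.1, 28.3, 68.6, 27.7] [103.2, 13.5, -77.3, -167.5]
rim [[515.5, 73.3], [491.9, 172.8], [550.8, 185.8], [574.7, 87.9]] [533.2 129.9]
[102.3, 60.3, 100.8, 60.9] [103.3, 12.4, -76.3, -166.1]
t 1.7 pos [531.3 128.  249.6] yaw 101.89 down [-3.e-04 -1.e-04 -1.e+00] gap 94.2 F [-0.5  0.1 -0.4] j [-0.62  0.17  0.3   1.84 -0.05  1.14  1.48]
linear mm [ -1.3 139.6  -1.5] rotvec deg [-0.02 -0.11  0.  ]
```

>>> move_arm --grip '[1,1,1,1,1]' --linear '[[0,0.04,0],[0,0.08,0],[0,0.11,0],[0,0.135,0],[0,0.153,0]]' --angular '[[0,-0.8,0],[0,-0.8,0],[0,-0.8,0],[0,-0.8,0],[0,-0.8,0]]'

```text
t: 2.33
eef_pos: [530.3, 129.8, 95.6]
eef_rot: [-0.44, -0.553, 0.553, 0.441]
force: [0.4, -0.7, 0.4]
finger_gap: 93.7
```

```bash
python3 - <<'E'
from h import *
go([532,128.7,96],102.8)
c=optics.camera("wrist"); cv2.imwrite("pics/w2.png",c["frame"])
c=optics.camera("scene"); cv2.imwrite("pics/s2.png",cv2.resize(c["frame"][120:270,120:320],None,fx=4,fy=4))
E
```

```text
t 2.33 pos [530.3 129.8  95.6] yaw 102.89 down [-1.2e-03  1.0e-04 -1.0e+00] gap 93.7 F [ 0.4 -0.7  0.4] j [-0.58  0.34  0.27  2.   -0.12  0.81  1.56]
linear mm [-1.5 -0.4 -1.5] rotvec deg [-0.07  0.09  0.02]
```

View pics/w2.png

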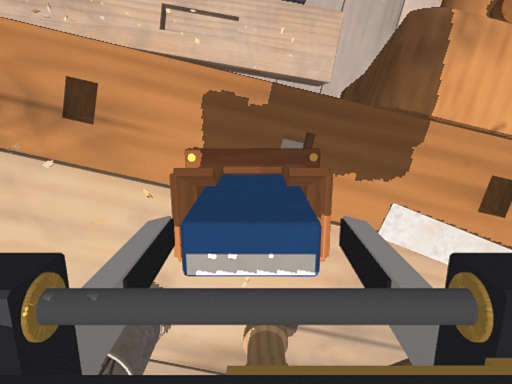

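View pics/s2.png

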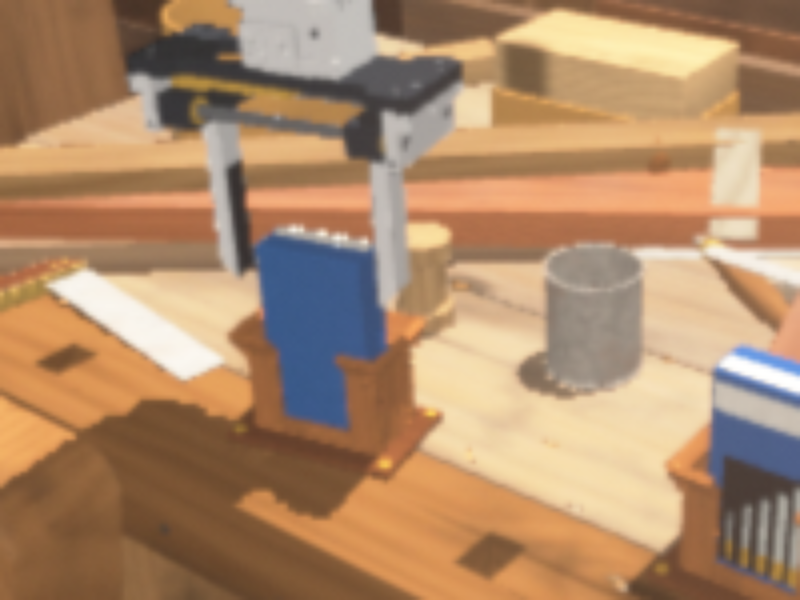

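```bash
python3 - <<'E'
from h import *
s=optics.camera("scene"); w=optics.camera("wrist")
o=status.get_obs();M=Rot.from_quat(o['eef_rot']).as_matrix();p=np.array(o['eef_pos'])
for nm,l in(("tcp",[0,0,0]),("tipL",[47,14,0]),("tipR",[-47,14,0])):
    X=p+M@l; u=proj(s,X); print(nm,X.round(1),'scene',u.round(1),'zoomed',((u-[120,120])*4).round(0),'wrist',proj(w,X).round(1))
print('case top centre',((proj(s,[532,128.7,131])-120)*4).round(0),proj(w,[532,128.7,131]))
print('cam pos in tool',M.T@(-np.array(w["R"]).T@np.array(w["t"])-p))
E
```

```text
tcp [531.  129.2  97.1] scene [198.9 193.2] zoomed [316. 293.] wrist [256.  225.4]
tipL [520.6 175.   83.1] scene [182.8 194.8] zoomed [251. 299.] wrist [329.9 218.1]
tipR [541.5  83.4  83.1] scene [216.7 202. ] zoomed [387. 328.] wrist [182.3 217.8]
case top centre [312. 241.] [254.45157837 250.25360203]
cam pos in tool [   0.34362917 -188.67282197   67.96898098]
```

>>> move_arm --grip '[0.3,0.3,0.3,0.3,0.3]' --linear '[[0,0,0],[0,0,0],[0,0,0],[0,0,0],[0,0,0]]' --angular '[[0,0,0],[0,0,0],[0,0,0],[0,0,0],[0,0,0]]' --newtons 35

```text
t: 3.15
eef_pos: [531.7, 128.3, 97.2]
eef_rot: [0.441, 0.553, -0.552, -0.441]
force: [0.6, -0.1, 6.7]
finger_gap: 69.7
```

```bash
python3 - <<'E'
from h import *
go([532,128.7,96],102.8)
c=optics.camera("wrist"); cv2.imwrite("pics/w3.png",c["frame"])
c=optics.camera("scene"); cv2.imwrite("pics/s3.png",cv2.resize(c["frame"][120:270,120:320],None,fx=4,fy=4))
E
```

```text
t 3.15 pos [531.7 128.3  97.2] yaw 102.75 down [ 7.e-04  3.e-04 -1.e+00] gap 69.7 F [ 0.6 -0.1  6.7] j [-0.58  0.34  0.27  2.   -0.12  0.82  1.56]
linear mm [ 0.3  1.2 -0.4] rotvec deg [ 0.04 -0.05  0.01]
```

View pics/w3.png

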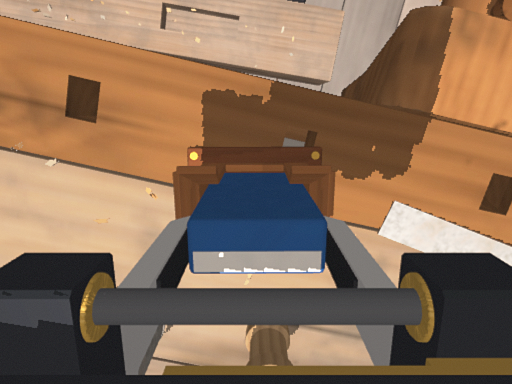

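View pics/s3.png

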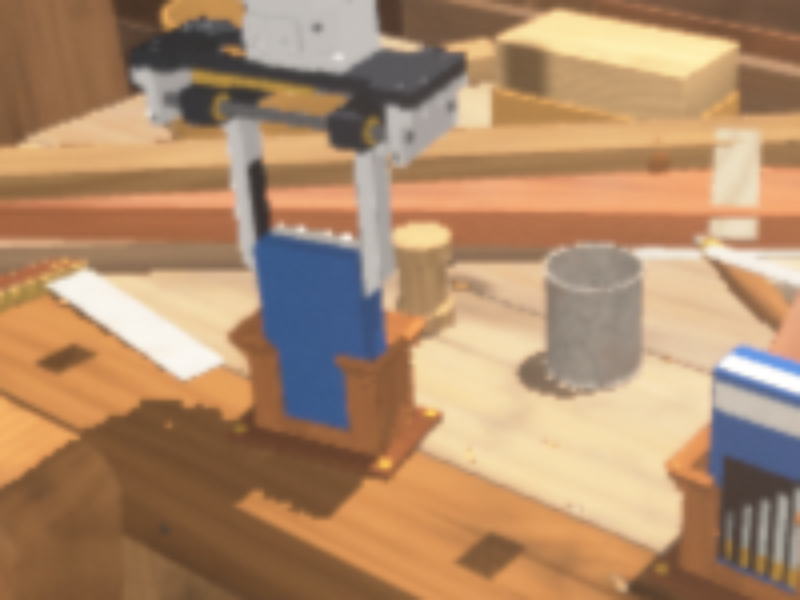

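>>> move_arm --grip '[0.3,0.3,0.3,0.3,0.3]' --linear '[[0,-0.008,0],[0,-0.025,0],[0,-0.045,0],[0,-0.065,0],[0,-0.085,0]]' --angular '[[0,0,0],[0,0,0],[0,0,0],[0,0,0],[0,0,0]]'

```text
t: 3.88
eef_pos: [531.3, 128.2, 183.5]
eef_rot: [0.441, 0.553, -0.552, -0.441]
force: [-0.1, 0.3, -1.9]
finger_gap: 69.4
```

```bash
python3 - <<'E'
from h import *
go([532,128.7,220],102.8)
c=optics.camera("scene"); cv2.imwrite("pics/s4.png",cv2.resize(c["frame"][90:270,100:340],None,fx=3,fy=3))
E
```

```text
t 3.88 pos [531.3 128.2 183.5] yaw 102.75 down [ 5.e-04  3.e-04 -1.e+00] gap 69.4 F [-0.1  0.3 -1.9] j [-0.61  0.23  0.29  1.92 -0.08  1.    1.52]
linear mm [  0.4 -36.5  -0.8] rotvec deg [ 0.03 -0.05  0.01]
```

View pics/s4.png

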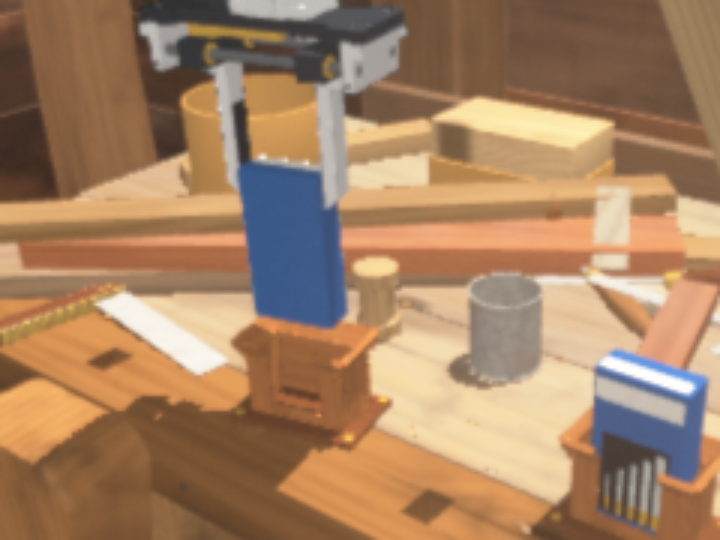

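>>> move_arm --grip '[0.3,0.3,0.3,0.3,0.3]' --linear '[[0,-0.02,0],[0,-0.037,0],[0,-0.037,0],[0,-0.037,0],[0,-0.037,0]]' --angular '[[0,0,0],[0,5,0],[0,13,0],[0,22,0],[0,30,0]]'

```text
t: 4.55
eef_pos: [531.2, 128.2, 219.2]
eef_rot: [0.57, 0.418, -0.418, -0.57]
force: [-0.2, 0.2, -1.3]
finger_gap: 69.6
```

>>> move_arm --grip '[0.3,0.3,0.3,0.3,0.3]' --linear '[[0,0,0],[0,0,0],[0,0,0],[0,0,0],[0,0,0]]' --angular '[[0,10,0],[0,20,0],[0,30,0],[0,40,0],[0,50,0]]'

```text
t: 5.18
eef_pos: [531.2, 128.2, 219.1]
eef_rot: [-0.694, -0.138, 0.137, 0.694]
force: [0.3, 0.4, -2.9]
finger_gap: 69.6
```

>>> move_arm --grip '[0.3,0.3,0.3,0.3,0.3]' --linear '[[0,0,0],[0,0,0],[0,0,0],[0,0,0],[0,0,0]]' --angular '[[0,10,0],[0,20,0],[0,30,0],[0,40,0],[0,50,0]]'

```text
t: 5.8
eef_pos: [531.2, 128.2, 219.2]
eef_rot: [-0.687, 0.168, -0.168, 0.687]
force: [0.2, 0.1, -2.1]
finger_gap: 70.1
```

>>> move_arm --grip '[0.3,0.3,0.3,0.3,0.3]' --linear '[[0,0,0],[0,0,0],[0,0,0],[0,0,0],[0,0,0]]' --angular '[[0,10,0],[0,20,0],[0,30,0],[0,40,0],[0,50,0]]'

```text
t: 6.42
eef_pos: [531.2, 128.3, 219.2]
eef_rot: [-0.551, 0.443, -0.443, 0.551]
force: [0.1, -0.1, -1.3]
finger_gap: 69.7
```

```bash
python3 - <<'E'
from h import *
go([533,128.7,220],-77.2)
w=optics.camera("wrist"); cv2.imwrite("pics/w5.png",w["frame"])
c=optics.camera("scene"); cv2.imwrite("pics/s5.png",cv2.resize(c["frame"][70:270,100:340],None,fx=3,fy=3))
go([533,128.7,220],-77.2)
E
```

```text
t 6.42 pos [531.2 128.3 219.2] yaw -77.57 down [ 0.e+00  5.e-04 -1.e+00] gap 69.7 F [ 0.1 -0.1 -1.3] j [-1.    0.24  0.76  1.9  -0.18  1.08 -1.51]
linear mm [-0.  -0.8  1.9] rotvec deg [-0.01 -0.37 -0.03]
t 6.53 pos [531.2 128.3 219.1] yaw -77.39 down [ 0.e+00  2.e-04 -1.e+00] gap 69.9 F [-0.  -0.9 -2.5] j [-1.    0.24  0.76  1.9  -0.18  1.08 -1.51]
linear mm [ 0.  -0.9  1.9] rotvec deg [-0.   -0.19 -0.01]
```

View pics/w5.png

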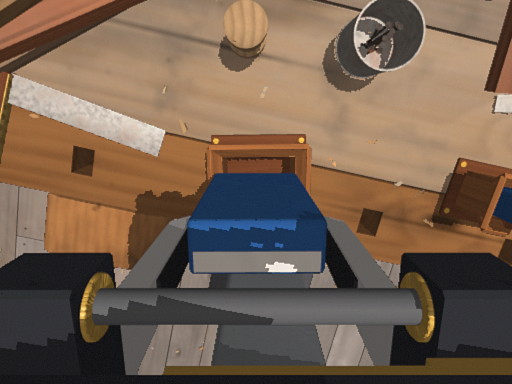

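View pics/s5.png

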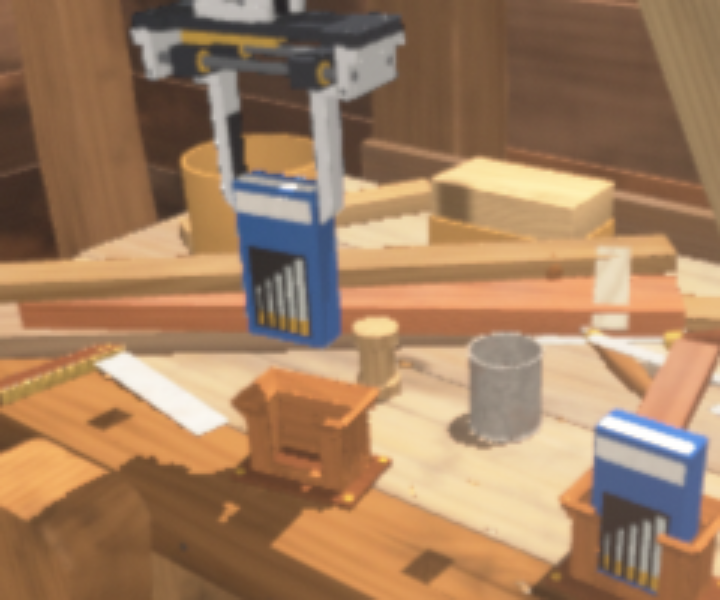

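```bash
python3 - <<'E'
from h import *
f=cv2.imread("pics/w5.png")
a=cv2.resize(f[125:285,170:340],None,fx=4.5,fy=3.7,interpolation=2);a=cv2.resize(f[125:285,170:340],None,fx=3.7,fy=3.7,interpolation=2); cv2.imwrite("pics/w5z.png",a)
E
```

```text
(no output)
```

View pics/w5z.png

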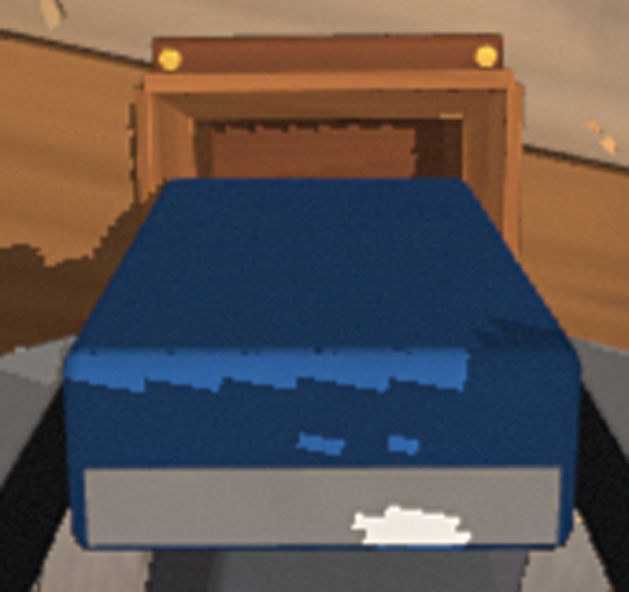

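```bash
python3 - <<'E'
from h import *
w=optics.camera("wrist")
ex=np.array([np.cos(np.radians(12.7)),np.sin(np.radians(12.7))]);ey=np.array([-ex[1],ex[0]])
def q(p,z):
    X=ray(w,((p[0]+.5)/3.7-.5+170,(p[1]+.5)/3.7-.5+125),z)[:2]-[533,128.7]; return np.array([X@ex,X@ey]).round(1)
zb=6+122.5
for n,p,z in[("bot back",(167,181),zb),("bot back",(463,181),zb),("top back",(66,355),zb+125),("top back",(578,355),zb+125),("top front",(82,549),zb+125),("top front",(570,546),zb+125),
 ("rim back",(143,73),76),("rim back",(518,71),76),("cav back floor",(208,121),60),("cav",(463,119),60),("bolt",(170,59),3),("bolt",(486,56),3)]: print(n,q(p,z))
go([533,128.7,220],-77.2)
E
```

```text
bot back [13.  35.6]
bot back [ 13.  -32.5]
top back [13.7 33.7]
top back [ 13.7 -33.7]
top front [-14.3  32.9]
top front [-13.8 -34. ]
rim back [32.3 47.9]
rim back [ 32.8 -52.5]
cav back floor [17.1 32.2]
cav [ 17.7 -39.9]
bolt [29.3 49.4]
bolt [ 30.2 -53.4]
t 6.58 pos [531.2 128.4 219. ] yaw -77.06 down [-0.e+00  1.e-04 -1.e+00] gap 69.5 F [-0.4  0.1 -2. ] j [-1.    0.24  0.76  1.9  -0.18  1.07 -1.51]
linear mm [ 0.1 -1.   1.9] rotvec deg [ 0.    0.14 -0.01]
```

>>> move_arm --grip '[0.3,0.3,0.3,0.3,0.3]' --linear '[[0.001,0.0,0.002],[0.001,0.02,0.002],[0.001,0.04,0.002],[0.001,0.05,0.002],[0.001,0.057,0.002]]' --angular '[[0,0,0],[0,0,0],[0,0,0],[0,0,0],[0,0,0]]'

```text
t: 7.2
eef_pos: [533.6, 127.6, 161.6]
eef_rot: [0.553, -0.441, 0.441, -0.553]
force: [0.1, -0.3, -1.6]
finger_gap: 69.6
```

>>> move_arm --grip '[0.3,0.3,0.3,0.3,0.3]' --linear '[[0,0.004,0],[0,0.008,0],[0,0.012,0],[0,0.016,0],[0,0.02,0]]' --angular '[[0,0,0],[0,0,0],[0,0,0],[0,0,0],[0,0,0]]'

```text
t: 7.82
eef_pos: [533.5, 127.8, 141.6]
eef_rot: [-0.552, 0.441, -0.441, 0.553]
force: [-1.0, -1.2, -2.7]
finger_gap: 70.0
```

```bash
python3 - <<'E'
from h import *
go([533,128,97],-77.2)
w=optics.camera("wrist"); 
c=optics.camera("scene"); cv2.imwrite("pics/s6.png",np.hstack([cv2.resize(c["frame"][130:260,150:250],None,fx=3.5,fy=3.5),cv2.resize(w["frame"][130:290,170:340],None,fx=2.6,fy=2.844)[:455]]))
E
```

```text
t 7.83 pos [533.5 127.8 141.6] yaw -77.23 down [ 0.  0. -1.] gap 70.0 F [-1.  -1.2 -2.7] j [-0.94  0.34  0.72  1.98 -0.28  0.92 -1.42]
linear mm [-0.3 44.6 -0.4] rotvec deg [-0.   -0.03 -0.  ]
```

View pics/s6.png

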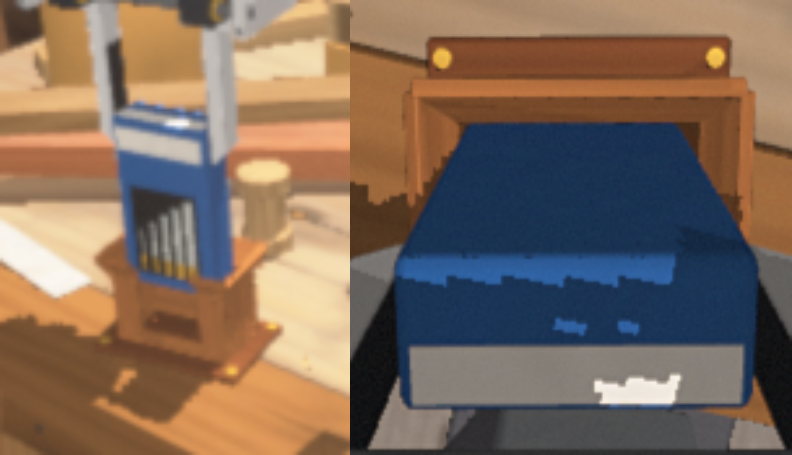

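>>> move_arm --grip '[0.3,0.3,0.3,0.3,0.3]' --linear '[[0,0.005,0],[0,0.01,0],[0,0.015,0],[0,0.02,0],[0,0.024,0]]' --angular '[[0,0,0],[0,0,0],[0,0,0],[0,0,0],[0,0,0]]'

```text
t: 8.55
eef_pos: [533.4, 127.7, 117.4]
eef_rot: [0.553, -0.441, 0.441, -0.552]
force: [0.4, -0.2, -2.6]
finger_gap: 69.7
```

>>> move_arm --grip '[0.3,0.3,0.3,0.3,0.3]' --linear '[[0,0.004,0],[0,0.008,0],[0,0.012,0],[0,0.015,0],[0,0.017,0]]' --angular '[[0,0,0],[0,0,0],[0,0,0],[0,0,0],[0,0,0]]'

```text
t: 9.18
eef_pos: [533.5, 127.7, 100.6]
eef_rot: [0.553, -0.441, 0.441, -0.552]
force: [-0.6, -0.7, -2.2]
finger_gap: 69.9
```

Small steps to the floor contact.

>>> move_arm --grip '[0.3,0.3,0.3]' --linear '[[0,0.001,0],[0,0.002,0],[0,0.003,0]]' --angular '[[0,0,0],[0,0,0],[0,0,0]]'

```text
t: 9.55
eef_pos: [533.5, 127.8, 97.8]
eef_rot: [-0.552, 0.441, -0.441, 0.553]
force: [0.5, 0.4, -1.5]
finger_gap: 69.6
```

>>> move_arm --grip '[0.3,0.3]' --linear '[[0,0.001,0],[0,0.001,0]]' --angular '[[0,0,0],[0,0,0]]'

```text
t: 9.8
eef_pos: [533.9, 127.8, 97.2]
eef_rot: [-0.552, 0.441, -0.441, 0.553]
force: [-0.9, 1.3, 7.0]
finger_gap: 69.9
```

>>> move_arm --grip '[0.6,0.8,1,1,1]' --linear '[[0,0,0],[0,0,0],[0,0,0],[0,0,0],[0,0,0]]' --angular '[[0,0,0],[0,0,0],[0,0,0],[0,0,0],[0,0,0]]'

```text
t: 10.42
eef_pos: [533.5, 127.7, 96.8]
eef_rot: [0.553, -0.441, 0.441, -0.552]
force: [-0.8, 0.1, 1.3]
finger_gap: 93.9
```

```bash
python3 - <<'E'
from h import *
go([533,128,97],-77.2)
w=optics.camera("wrist"); cv2.imwrite("pics/w7.png",w["frame"])
E
```

```text
t 10.43 pos [533.5 127.7  96.8] yaw -77.24 down [-1.e-04 -1.e-04 -1.e+00] gap 93.9 F [-0.8  0.1  1.3] j [-0.89  0.4   0.68  2.01 -0.34  0.84 -1.37]
linear mm [-0.4 -0.2 -0.4] rotvec deg [ 0.   -0.04  0.  ]
```

View pics/w7.png

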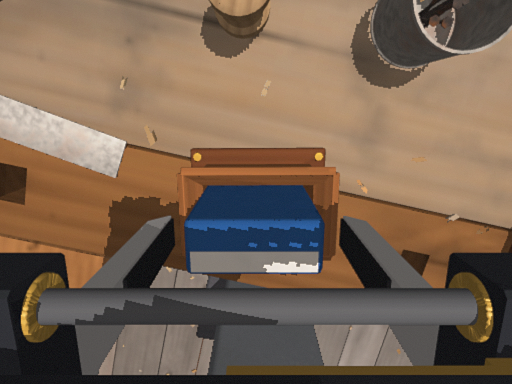

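>>> move_arm --grip '[1,1,1,1,1]' --linear '[[0,-0.02,0],[0,-0.05,0],[0,-0.09,0],[0,-0.13,0],[0,-0.16,0]]' --angular '[[0,0,0],[0,0,0],[0,0,0],[0,0,0],[0,0,0]]'

```text
t: 11.1
eef_pos: [533.7, 127.6, 258.5]
eef_rot: [-0.552, 0.441, -0.441, 0.553]
force: [-0.4, -0.3, -0.3]
finger_gap: 93.9
```

>>> move_arm --grip '[1,1,1,1,1]' --linear '[[-0.04,0,0],[-0.08,0,0],[-0.12,0,0],[-0.16,0,0],[-0.2,0,0]]' --angular '[[0,0,0],[0,0,0],[0,0,0],[0,0,0],[0,0,0]]'

```text
t: 11.72
eef_pos: [488.8, 324.0, 256.8]
eef_rot: [-0.552, 0.441, -0.441, 0.553]
force: [-0.9, -1.0, 0.2]
finger_gap: 93.9
```

```bash
python3 - <<'E'
from h import *
t=optics.camera("top"); s=optics.camera("scene")
cv2.imwrite("pics/s8.png",cv2.resize(s["frame"][150:290,160:360],None,fx=4,fy=4,interpolation=2))
cv2.imwrite("pics/t8.png",t["frame"])
cv2.imwrite("pics/t8z.png",cv2.resize(t["frame"][190:270,140:250],None,fx=5,fy=5,interpolation=2))
go([533,128,250],-77.2)
E
```

```text
t 11.82 pos [487.5 327.3 256.2] yaw -76.91 down [-7.e-04  1.e-04 -1.e+00] gap 94.2 F [-0.4 -0.7 -0.8] j [-1.25  0.27  0.68  1.77 -0.18  1.17 -1.86]
linear mm [204.4   6.2  -0.8] rotvec deg [ 0.04  0.29 -0.01]
```

View pics/s8.png

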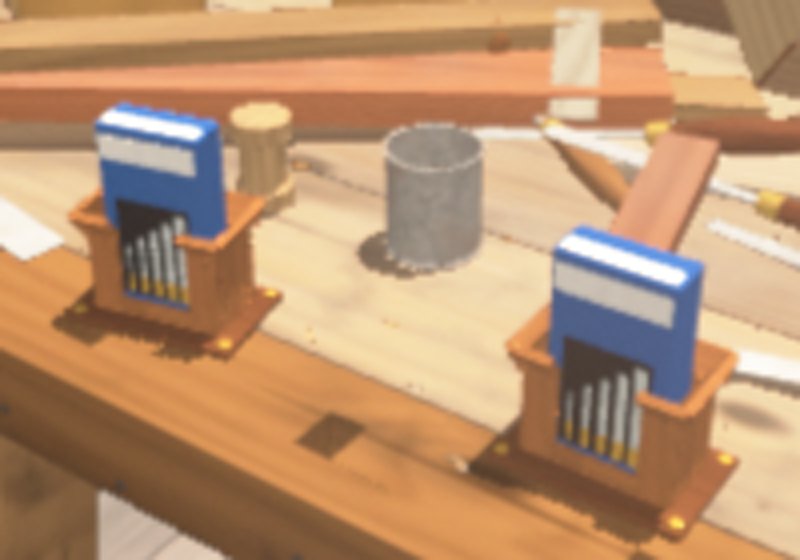

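View pics/t8.png

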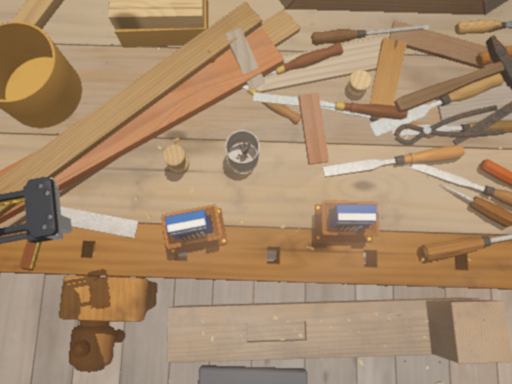

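```bash
python3 - <<'E'
from h import *
print(ticket.hand_in())
E
```

```text
the job is handed in; nothing more can be done
None
```

I drew the left-hand case (the one showing plain blue in its window) fully out of its sleeve and turned it half round. I then slid it back into the same sleeve, let go and handed the job in after about 12 s.

I gripped it across the 70 mm instead of the advised 30 mm. The last joint's ±156° range didn't look enough for a half turn from the 30 mm grip.

**Seating:** The case reached the floor (force about 7 N) at a tool height of 97.2 mm, the same height it was gripped at, so it is fully home. Up to that point the insertion forces stayed under about 3 N.

**Final pictures:** In the last scene and top pictures the case stands upright, with drills, white band and top strip to the front like the other case. The other case and the nail tin are where they were, and the gripper is open and well clear.

**Disagreements:**
- The cameras disagreed by about 2 to 3 mm on the sleeve's sideways position, so I used an average.
- The fingertips looked about 12 to 15 mm higher in the pictures than the 14 mm tip length implies, but the grip held.

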